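Clamp the snorkel and hold the rinse arm at the set mark

TASK

Get the snorkel ready for rinsing: swing the toggle clamp's arm over centre so that its pad presses the snorkel down in its saddle, then push the lock button all the way down to free the telescoping spray arm. Pull the spray arm out by its upright grip until its pointer is level with the fin of the little rider on the scale, and finish while still gripping it there, because a spring pulls it back. Leave the snorkel in its saddles and the other things on the bench where they are.

Things in the scene. Friction and masses are not known exactly. Their poses are not given: they have to be found in the camera images.
- jig: Fixed white base plate 250x420x12 mm with saddles, clamp, spray arm and scale. Origin at bench level; +y is the way the spray arm pulls out, z up. In mm: snorkel tube along y at x=40; clamp hinge (40,-150,85); arm's aluminium sleeve (34 wide, top z=62) x=-50, y -120 to 30; upright grip x=-50; scale bar (22 wide, top z=42, y 30 to 200, marks every 10) x=-84. A loose S-hook lies between.
- clamp (a joint): Clamp arm angle (rad). 0: closed, level, pad on the snorkel. 2.15: fully open against its stop, leaning 33 degrees past upright towards jig -y (start: 1.95 to 2.15). Hinge axis parallel to jig x. The heavy steel arm (0.35 kg) falls over centre to whichever side of upright (1.57) it is on; it takes about 2 to 3 N at the handle to lift. Closed, its weight presses the snorkel with about 4 N.
- clamp_hinge (a point): Point on the clamp's hinge axis, 85 mm above the bench, between its two cheeks.
- clamp_handle (a point): Middle of the black round handle sleeve (14 mm diameter, 55 mm long) on the outer end of the clamp arm, 115 mm from the hinge; the arm ends 143 mm from it. At angle q it lies from the hinge at jig y = +115 cos q, z = +115 sin q mm: about 181 mm above the bench when open, 85 mm closed (33 mm above the snorkel).
- clamp_pad (a point): Black rubber pad, 18 mm across and 10 mm high, under the clamp arm 70 mm from the hinge. This point is the centre of its pressing face.
- snorkel: Loose black snorkel, 160 g: straight tube 22 mm in diameter lying along jig y in two U-shaped saddles, with a bend and mouthpiece towards jig +x at its +y end. Origin under the tube axis, on the saddle floor 30 mm above the bench; its top is 52 mm above the bench; body y along the tube.
- lock_button (a joint): Lock button travel (m): 0 up (arm locked), 0.008 fully down. It is free from about 0.006. Takes about 3 N to push, has no spring and stays where it is pushed.
- button_top (a point): Centre of the top face of the round grey lock button, 24 mm across, standing on the sleeve. Top 74 mm above the bench when up, 66 mm when pressed; press straight down.
- boom (a joint): Extension of the telescoping spray arm (m) along jig +y: 0 pushed in (start, locked), 0.14 at the far stop. A return spring pulls it in with 4 N at 0 rising to 7 N at 0.14.
- boom_grip (a point): Upright black grip on the end of the spray arm: 26 mm along jig x, 18 mm along jig y, 55 mm tall. This point is the centre of its foot, 60 mm above the bench; its top is 115 mm above the bench. A spray pipe (10 mm) leaves the arm at its foot towards jig +x, top 71 mm above the bench, passing over the snorkel.
- pointer (a point): Tip of the thin dark steel pointer on the spray arm that sweeps over the scale; same jig y as the grip's centre, 46 mm above the bench.
- set_mark (a point): Upright fin (2.5 mm thin, top 55 mm above the bench) of the small dark steel rider (16 mm wide) clipped on the robot-side edge of the scale bar, fixed for the episode. The pointer is at the mark when both have the same jig y; this needs 50 to 115 mm of extension.
- soap_pump: Bystander: clear pump dispenser of soap, 68 mm across, 179 mm tall. Origin under its centre.
- cup: Bystander: blue plastic cup lying on its side, 72 mm across, 95 mm long along its x. Origin under its middle.
- mask: Bystander: black dive mask lying lenses up, 97 x 188 x 51 mm. Origin under its middle.
- dive_weight: Bystander: grey metal dive weight block, 90 x 55 x 30 mm. Origin under its middle.
- s_hook: Bystander: stainless S-hook, 68 mm long, 8 mm thick, lying flat on the jig plate. Origin under its middle.
- scrub_brush: Bystander: wooden scrubbing brush, 150 x 45 x 38 mm. Origin under its middle.
- wax_tub: Bystander: round white tub, 68 mm across, 45 mm tall. Origin under its centre.

How it is judged:
On the way, in this order (a step that is already met when the one before it is completed fails the run):
1. the clamp arm is swung over and its pad presses on the snorkel (value of joint clamp below 0.12 rad and contact force between clamp and snorkel above 1.5 N), for 0.2 s.
2. the lock button is pushed down (value of joint lock_button above 0.006 m), for 0.2 s.
At the end, for the whole second after the job is handed in: Clamp closed (under 0.12 rad), pad pressing the snorkel over 1.5 N; snorkel down in its saddles, within 20 mm of its start; lock button over 6 mm down; fingers hold the grip (over 2 N) at rest (under 10 mm/s) with the pointer within 5 mm of the rider's fin along the scale (all of step 1 and y of pointer in the frame of jig above 0.09 m and y of pointer in the frame of set_mark between -0.005 and 0.005 m and velocity of joint boom between -0.01 and 0.01 m/s and contact force between the fingers and boom above 2 N and value of joint lock_button above 0.006 m and z of snorkel in the frame of jig below 0.036 m and distance of snorkel from where it was at the start of the episode below 0.02 m); the arm keeps its last pose, push and grip.
It fails at once if a bystander is pushed more than 40 mm (distance of any of soap_pump, cup, mask, dive_weight, s_hook, scrub_brush, wax_tub from where it was at the start of the episode above 0.04 m).
It fails at once if the snorkel is lifted out of its saddles (z of snorkel in the frame of jig above 0.045 m).
It also fails if it takes over 58 s, if anything falls off the work surface, if the arm or the gripper's body presses on something with over 40 N, if the wrist force passes 120 N, or if a joint passes its speed limit or range.

ROBOT

A 6-joint arm with a two-finger parallel gripper is mounted at the origin on the work surface. World frame = base frame: x ahead of the robot, y to its left, z up, the work surface at z = 0. Lengths are in m, angles in rad, forces in N, time in s.
With the tool pointing down it reaches from about 0.35 to 0.85 m from the base axis. Payload 8.1 kg.
Tool frame: the origin (TCP) lies between the finger pads; the fingertips stand tips_ahead ahead of it and the grasp point (between the pads) lies 8 mm behind it (tips_ahead is the distance from the TCP to the fingertips, in m); z points along the fingers, x is the direction in which the jaws open and shut, and the axes are right-handed (so a half turn about z gives the same grasp; the last joint's range is limited). The gripper opens to 93 mm and grips with 3 to 60 N. Pads are 15 mm wide; open, the fingers measure 128 mm over their backs; the gripper's body (75 mm by 188 mm) begins 65 mm behind the grasp point.
Start: joints at [-1.422, 0.13, 1.488, -0, 1.523, -0.085], TCP at [0.139, -0.584, 0.23] pointing down, gripper open.
Joint ranges: [-2.96, 2.96], [-0.89, 2.26], [0.02, 2.5], [-1.34, 4.48], [0, 2.73], [-2.66, 2.66]. Speed limits (rad/s): [2.39, 2.39, 2.79, 3.14, 3.14, 3.14].

INTERFACE

Orientations are given as a rotation vector (axis times angle).
In Python, from plant import * gives the robot as it stands.
- The arm moves only by the tool play_rows, never from a script. Its argument "increments" is a list that holds one entry, the list of rows, each a list of 4 numbers: the shift along the tool's x, y, z in cm, then the turn about the tool's z in rad. A call has 1 to 5 rows; each row is the pose to reach, as a shift and turn from the pose measured when the call began, along the tool's axes at that moment; what a row does not reach only later rows make up. A row lasts 1/10 s, in which the tool goes at most 50 mm and 8.59 degrees, less where a joint would pass 70% of its speed; a pose out of reach is approached as far as the arm can. A call with a gripper value outside its range is refused whole. "jaw" is the finger opening in cm, from 0 to 9.3, set as the call begins (left out, the last holds). The fingers move at their own pace and stop on an object; "squeeze" is the grip in N (left out, the last holds). Time passes only in rows, so rows that repeat a pose let the fingers close. It gives the time, the measured TCP pose, the force and the opening at its end, in the units of the state.
- read_state(): the state, without advancing time (a new reading comes with each control period).
- read_camera(name): name is "side" or "top" or "wrist"; returns (picture, depth): 420x560x3 uint8, blue, green, red; 420x560 float32, m along the optical axis (not along the pixel's ray), 0 where there is no reading.
- camera_params(name): a dict with "K" (3x3 intrinsics, pixels), "k1" (the pictures are not rectified: a ray, as slopes to the right and down, at radius r is drawn at 1 + k1 r^2 times it, then the intrinsics apply), "eye" and "orientation" of the camera in the world. Camera axes: x right, y up, looking along -z (the intrinsics and any distortion apply to the point x, -y, -z); pixel columns grow to the right and rows downward; lengths in m; the calibration is good to about 2 mm. A picture is of the moment at which its call begins: read the wrist's pose just before it. camera_params takes no time and is no camera call; for the wrist camera it gives the pose at the moment of the call.
- close_job(): hands the job in, once; it reports no verdict.
The state is a dict: "t": time; "q": joint angles; "dq": joint speeds; "joint_torque": joint torques, N m; "tool_pos": TCP position; "orientation": TCP orientation; "force": force on the tool from outside, world axes, zero at the start; "wrist_torque": the same for the moment, N m; "opening": finger opening in m.
Only numpy, scipy, OpenCV 4.12 (cv2) and the standard library are available. Lean on these libraries where they do the work, as an engineer would, in place of code of your own. Each camera call takes 0.05 s, during which the arm holds its last target.

## Working session

There is one attempt and no reset: what is moved stays moved. The work goes in short steps, Python scripts to look and compute and a tool call to move; the robot and the scene stay as the last step left them, time stands still between calls to the robot, and variables do not carry over. Pictures are saved under pics/ and viewed, and the job is handed in when it is done.

Besides the shell and the picture viewer there is one more tool, called after ">>>" by a JSON object that holds its "name" and its "arguments", one argument or row to a line. play_rows: Moves the arm, as the interface text tells. Its arguments: {"type":"object","properties":{"increments":{"type":"array"},"jaw":{"type":"number"},"squeeze":{"type":"number"}},"required":["increments"]}

```bash
ls; mkdir -p pics; python3 - <<'E'
from plant import *
import cv2
s=read_state(); print(s)
for n in ("top","side","wrist"):
    p=camera_params(n); print(n,p)
    im,d=read_camera(n); cv2.imwrite(f"pics/{n}0.png",im)
    import numpy as np; np.save(f"pics/{n}0_d.npy",d)
E
```

```text
pics
{'t': 0.0, 'q': array([-1.42242495e+00,  1.31148394e-01,  1.48927038e+00, -4.19301057e-05,
        1.52297053e+00, -8.53884646e-02]), 'dq': array([-0.00086925,  0.000163  , -0.0028022 , -0.00037548, -0.00034509,
       -0.0019112 ]), 'joint_torque': array([ 1.40917015e-03, -5.59834850e+01, -4.91755807e+01,  7.68764759e-02,
        3.49477027e-02, -1.60077325e-04]), 'tool_pos': array([ 0.13891575, -0.58314448,  0.22859993]), 'orientation': array([-2.46439675e+00,  1.94648784e+00,  2.10165437e-03]), 'force': array([0.47457569, 0.18244869, 0.02744134]), 'wrist_torque': array([0.01987307, 0.01731713, 0.00434889]), 'opening': 0.09236901727618}
top {'K': array([[391.04380568,   0.        , 279.43575922],
       [  0.        , 391.04380568, 202.24999307],
       [  0.        ,   0.        ,   1.        ]]), 'k1': -0.0767115705733727, 'eye': array([ 0.46643091, -0.01035689,  0.98847402]), 'orientation': array([ 0.03148563, -0.02949659, -1.58581657])}
side {'K': array([[464.59264139,   0.        , 269.92284225],
       [  0.        , 464.59264139, 207.12529335],
       [  0.        ,   0.        ,   1.        ]]), 'k1': -0.1254495378266442, 'eye': array([0.33064771, 0.8944527 , 0.66946674]), 'orientation': array([ 0.13682841, -1.44062987, -2.59543745])}
wrist {'K': array([[296.05929842,   0.        , 278.27029344],
       [  0.        , 296.05929842, 212.30886605],
       [  0.        ,   0.        ,   1.        ]]), 'k1': -0.01719946868850718, 'eye': array([ 0.21946716, -0.56490056,  0.3844274 ]), 'orientation': array([-0.2513722 ,  0.2010101 , -1.32770112])}
```

View pics/top0.png

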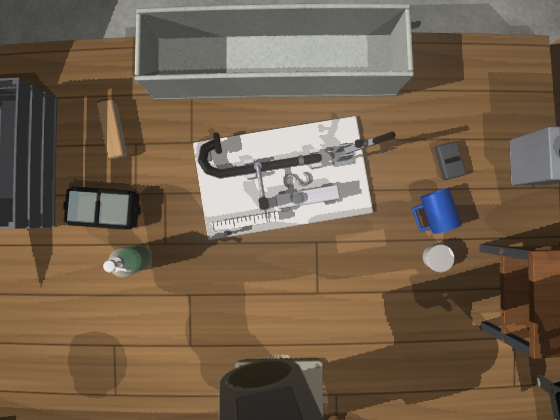

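View pics/side0.png

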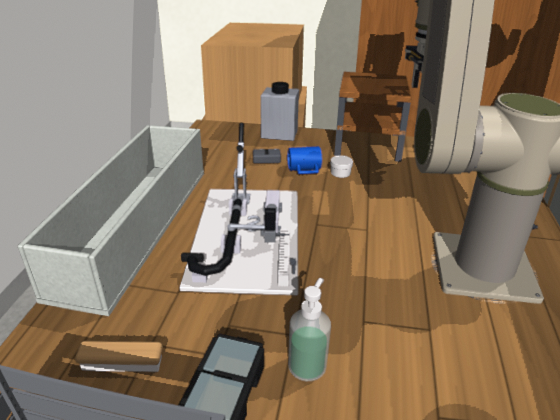

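View pics/wrist0.png

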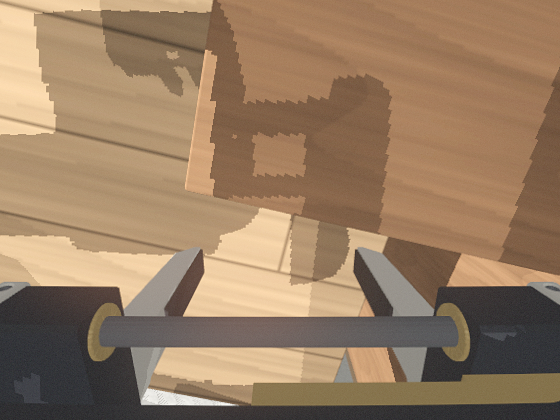

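```bash
cat > h.py <<'E'
import numpy as np, cv2
from scipy.spatial.transform import Rotation as R
from plant import *
def slopes(p,u,v):
    K=p["K"]; x=(u-K[0,2])/K[0,0]; y=(v-K[1,2])/K[1,1]
    pts=cv2.undistortPoints(np.array([[[u,v]]],float),K,np.array([p["k1"],0,0,0]),None,None)
    return pts[0,0]
def ray(p,u,v):
    a,b=slopes(p,u,v)
    return p["eye"],R.from_rotvec(p["orientation"]).apply([a,-b,-1.])
def onz(p,u,v,z):
    e,d=ray(p,u,v); return e+d*(z-e[2])/d[2]
def proj(p,P):
    c=R.from_rotvec(p["orientation"]).inv().apply(np.atleast_2d(P)-p["eye"])
    a=np.c_[c[:,0]/-c[:,2],-c[:,1]/-c[:,2]]; a=a*(1+p["k1"]*(a**2).sum(1))[:,None]
    return a*[p["K"][0,0],p["K"][1,1]]+[p["K"][0,2],p["K"][1,2]]
def crop(im,r,name,k):
    u0,v0,u1,v1=r; cv2.imwrite(name,cv2.resize(im[v0:v1,u0:u1],None,fx=k,fy=k,interpolation=cv2.INTER_CUBIC))
def tri(p1,uv1,p2,uv2):
    e1,d1=ray(p1,*uv1);e2,d2=ray(p2,*uv2)
    t=np.linalg.lstsq(np.c_[d1,-d2],e2-e1,rcond=None)[0]
    a,b=e1+d1*t[0],e2+d2*t[1]; return (a+b)/2,np.linalg.norm(a-b)
def tool(s):
    return s["tool_pos"],R.from_rotvec(s["orientation"])
E
python3 - <<'E'
from h import *
im=cv2.imread("pics/top0.png"); p=camera_params("top")
hsv=cv2.cvtColor(im,cv2.COLOR_BGR2HSV)
m=((hsv[...,1]<45)&(hsv[...,2]>130)).astype(np.uint8)
m[:100]=0; m[260:]=0; m[:,:180]=0; m[:,390:]=0
m=cv2.morphologyEx(m,cv2.MORPH_CLOSE,np.ones((15,15)))
m=cv2.morphologyEx(m,cv2.MORPH_OPEN,np.ones((9,9)))
c=max(cv2.findContours(m,0,2)[0],key=cv2.contourArea)
pts=np.array([onz(p,float(a[0][0]),float(a[0][1]),.012)[:2] for a in c],np.float32)
r=cv2.minAreaRect(pts); print(r, cv2.contourArea(c)); print(cv2.boxPoints(r))
crop(im,(180,100,400,250),"pics/top0c.png",3.6)
crop(cv2.imread("pics/side0.png"),(170,110,350,300),"pics/side0c.png",3.1)
E
```

```text
((0.5681315064430237, -0.021206915378570557), (0.2490650862455368, 0.4276643991470337), 8.494390487670898) 16157.0
[[ 0.41337937  0.17188458]
 [ 0.47655076 -0.25108847]
 [ 0.72288364 -0.21429841]
 [ 0.65971226  0.20867464]]
```

View pics/top0c.png

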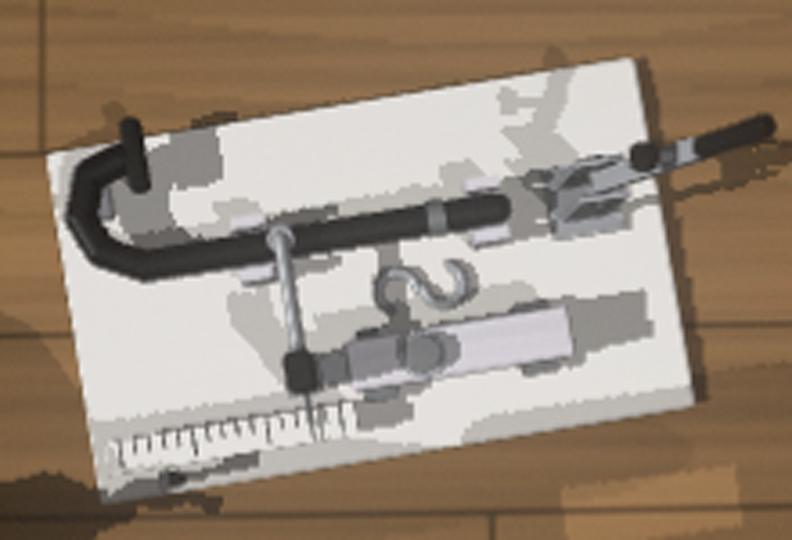

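View pics/side0c.png

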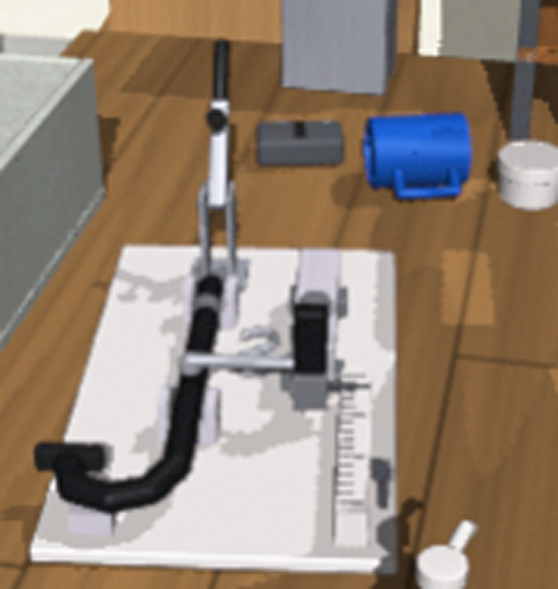

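```bash
cat >> h.py <<'E'
O=np.array([.5681,-.0212,0]); YAW=np.radians(8.49)
RJ=R.from_euler('z',YAW)
def toj(P): return RJ.inv().apply(np.asarray(P)-O)
def tow(P): return RJ.apply(np.asarray(P))+O
E
python3 - <<'E'
from h import *
p=camera_params("top"); q=camera_params("side")
f=lambda a,b:(180+a/3.6-.36,100+b/3.6-.36)
g=lambda a,b:(170+a/3.1-.34,110+b/3.1-.34)
def J(n,uv,z): print(n,np.round(toj(onz(p,*uv,z))*1000,1))
J("button",f(428,352),.074)
J("grip top",f(301,369),.115)
J("pointer tip",f(318,440),.046)
J("rider",f(172,478),.05)
J("scale bottom-left",f(107,468),.042)
J("sleeve end right",f(571,333),.062)
J("handle end",f(766,125),.085+.143*np.sin(2.1))
J("snorkel pad end",f(500,208),.041)
def S(n,uv,z): print("side",n,np.round(toj(onz(q,*uv,z))*1000,1))
S("ptr",g(369,385),.046)
S("rider",g(382,462),.05)
P,e=tri(p,f(172,478),q,g(382,462)); print("rider tri",toj(P)*1000,e)
P,e=tri(p,f(766,125),q,g(221,45)); print("handle end",toj(P)*1000,e)
P,e=tri(p,f(645,155),q,g(216,118)); print("pad",toj(P)*1000,e)
for n,c in (("plate",[(-125,-210,12),(125,-210,12),(125,210,12),(-125,210,12)]),):
    w=tow(np.array(c)/1000); print(proj(p,w).round(1)); print(proj(q,w).round(1))
im=cv2.imread("pics/top0.png"); crop(im,(195,200,290,250),"pics/t_r.png",8)
im=cv2.imread("pics/side0.png"); crop(im,(260,220,310,300),"pics/s_r.png",7)
E
```

```text
button [-59.9 -24.6  74. ]
grip top [-59.2  57.2 115. ]
pointer tip [-104.8   56.2   46. ]
rider [-114.   156.2   50. ]
scale bottom-left [-100.4  199.6   42. ]
sleeve end right [ -62.3 -120.5   62. ]
handle end [  29.7 -226.3  208.4]
snorkel pad end [ 30.  -90.7  41. ]
side ptr [-104.8   56.9   46. ]
side rider [-114.8  154.4   50. ]
rider tri [-114.3634655   156.02388257   51.25086154] 0.0007679627875235472
handle end [  30.60046442 -229.01329811  200.17261457] 0.0008717505395866716
pad [  30.40642106 -167.01289575  159.16100626] 0.001967444116562719
[[374.5 212.3]
 [357.3 115. ]
 [193.7 141.7]
 [209.  239.7]]
[[296.5 189.7]
 [209.4 187.6]
 [178.8 285.5]
 [297.1 289.6]]
```

View pics/t_r.png

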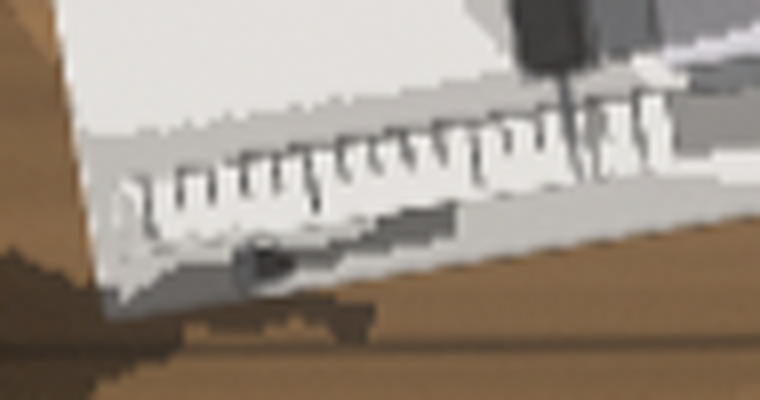

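View pics/s_r.png

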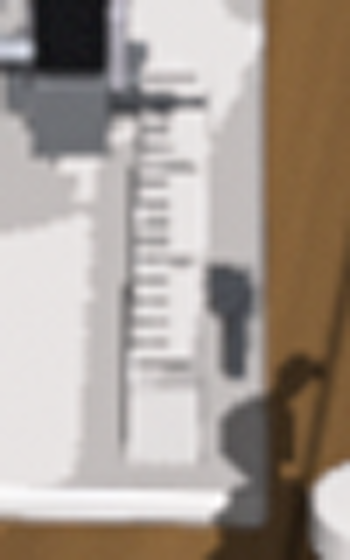

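```bash
sed -i 's/^O=.*/O=np.array([.5586,-.0226,0])/' h.py; python3 - <<'E'
from h import *
import plant; print([n for n in dir(plant) if not n.startswith('_')])
s=read_state(); t,r=tool(s); M=r.as_matrix(); print(M.round(4)); 
print("x ang",np.degrees(np.arctan2(M[1,0],M[0,0])),"jig x 8.49")
for n,P in dict(handle=(40,-150+115*np.cos(2.05),85+115*np.sin(2.05)),closed=(40,-35,85),button=(-50,-24.6,74),grip=(-50,57,115),rider=(-104,155,55)).items():
    w=tow(np.array(P)/1000); print(n,w.round(4),np.hypot(*w[:2]).round(3))
E
```

```text
Traceback (most recent call last):
  File "h.py", line 26, in <module>
    RJ=R.from_euler('z',YAW)
                        ^^^
NameError: name 'YAW' is not defined
```

```bash
sed -i 's/^O=.*/O=np.array([.5586,-.0226,0]); YAW=np.radians(8.49)/' h.py; python3 - <<'E'
from h import *
import plant; print([n for n in dir(plant) if not n.startswith('_')]); print(getattr(plant,'tips_ahead',None))
s=read_state(); t,r=tool(s); M=r.as_matrix(); print(M.round(4)); 
print("x ang",np.degrees(np.arctan2(M[1,0],M[0,0])),"jig x 8.49")
for n,P in dict(handle=(40,-150+115*np.cos(2.05),85+115*np.sin(2.05)),closed=(40,-35,85),button=(-50,-24.6,74),grip=(-50,57,115),rider=(-104,155,55)).items():
    w=tow(np.array(P)/1000); print(n,w.round(4),np.hypot(*w[:2]).round(3))
E
```

```text
['IKError', 'camera_params', 'close_job', 'read_camera', 'read_state', 'tips_ahead']
0.011
[[ 2.317e-01 -9.728e-01 -2.000e-04]
 [-9.728e-01 -2.317e-01  1.400e-03]
 [-1.400e-03 -1.000e-04 -1.000e+00]]
x ang -76.60441752398906 jig x 8.49
handle [ 0.6281 -0.2175  0.187 ] 0.665
closed [ 0.6033 -0.0513  0.085 ] 0.606
button [ 0.5128 -0.0543  0.074 ] 0.516
grip [0.5007 0.0264 0.115 ] 0.501
rider [0.4329 0.1153 0.055 ] 0.448
```

```bash
cat >> h.py <<'E'
def go(P,ang=YAW,jig=True):
    "print tool increments to reach TCP P (jig m) with tool x at world angle ang"
    s=read_state(); t,r=tool(s); w=tow(P) if jig else np.array(P)
    d=r.inv().apply(w-t)*100
    M=r.as_matrix(); a=np.arctan2(M[1,0],M[0,0]); turn=-(ang-a); turn=(turn+np.pi)%(2*np.pi)-np.pi
    print("t",round(s['t'],2),"TCPjig",(toj(t)*1000).round(1),"inc cm",d.round(2),"turn",round(turn,3),"F",s['force'].round(1),"open",round(s['opening'],4))
E
python3 - <<'E'
from h import *
d=np.load("pics/top0_d.npy"); p=camera_params("top")
for u,v in [(490,330),(510,280),(530,280),(545,320),(555,370),(490,250),(530,150),(340,80),(270,60),(160,80)]:
    e,r=ray(p,u,v); z=d[v,u]; a=e+r*z; print(u,v,a.round(3))
go((.04,-.203,.26))
E
```

```text
490 330 [ 0.182 -0.521  0.049]
510 280 [ 0.314 -0.537  0.111]
530 280 [ 0.33  -0.52   0.212]
545 320 [ 0.249 -0.544  0.223]
555 370 [ 0.051 -0.728  0.002]
490 250 [ 0.378 -0.522  0.052]
530 150 [ 0.617 -0.609  0.093]
340 80 [ 0.776 -0.151  0.12 ]
270 60 [0.869 0.009 0.013]
160 80 [0.774 0.251 0.146]
t 0.15 TCPjig [-497.8 -492.5  228.8] inc cm [-24.25 -56.06  -3.08] turn -1.485 F [0.4 0.7 0.6] open 0.0929
```

>>> {"name": "play_rows", "arguments": {
  "increments": [
    [[0, 0, -5, 0], [0, 0, -10, 0], [-2, -4, -10, -0.1], [-4, -8, -10, -0.25], [-6, -12, -10, -0.4]]
  ],
  "jaw": 5,
  "squeeze": 15
}}

```text
t: 0.65
tool_pos: [0.2425, -0.4964, 0.3291]
orientation: [-2.806, 1.411, 0.001]
force: [1.2, -0.4, -0.4]
opening: 0.0577
```

```bash
python3 - <<'E'
from h import *
go((.04,-.203,.30))
E
```

```text
t 0.65 TCPjig [-382.5 -421.9  329.1] inc cm [  0.59 -47.58   2.94] turn -1.08 F [ 1.2 -0.4 -0.4] open 0.0577
```

>>> {"name": "play_rows", "arguments": {
  "increments": [
    [[0, -4.5, 0, -0.14], [0, -9, 0, -0.28], [0, -13.5, 0, -0.42], [0, -18, 0, -0.56], [0, -22.5, 0, -0.7]]
  ]
}}

```text
t: 1.15
tool_pos: [0.4244, -0.3608, 0.329]
orientation: [-3.12, 0.355, 0.0]
force: [0.4, 0.2, 0.3]
opening: 0.0497
```

```bash
python3 - <<'E'
from h import *
go((.04,-.203,.30))
E
```

```text
t 1.15 TCPjig [-182.7 -314.7  329. ] inc cm [ 16.64 -18.54   2.92] turn -0.375 F [0.4 0.2 0.3] open 0.0497
```

>>> {"name": "play_rows", "arguments": {
  "increments": [
    [[3.3, -3.7, 0.5, -0.08], [6.6, -7.4, 1, -0.16], [10, -11.1, 1.5, -0.24], [13.3, -14.8, 2.2, -0.32], [16.6, -18.5, 2.9, -0.375]]
  ]
}}

```text
t: 1.65
tool_pos: [0.6274, -0.2175, 0.3]
orientation: [-3.131, -0.238, 0.0]
force: [1.2, -1.5, 0.4]
opening: 0.05
```

>>> {"name": "play_rows", "arguments": {
  "increments": [
    [[0, 0, 0, 0], [0, 0, 0, 0]]
  ]
}}

```text
t: 1.85
tool_pos: [0.6277, -0.2161, 0.2983]
orientation: [-3.13, -0.241, 0.004]
force: [0.3, -1.2, 0.2]
opening: 0.05
```

```bash
python3 - <<'E'
from h import *
go((.04,-.203,.195))
for n in ("top","wrist","side"):
    s=read_state(); p=camera_params(n); im,d=read_camera(n); cv2.imwrite(f"pics/{n}1.png",im); np.savez(f"pics/{n}1.npz",**p)
    print(n,[proj(p,tow(np.array(P)/1000)).round()[0] for P in ((40,-150,85),(40,-203,187),(40,-216,212))])
E
```

```text
t 1.85 TCPjig [  39.7 -201.6  298.3] inc cm [ 0.05  0.16 10.33] turn 0.006 F [ 0.3 -1.2  0.2] open 0.05
top [array([345., 150.]), array([378., 138.]), array([388., 134.])]
wrist [array([279., 146.]), array([279., 212.]), array([279., 234.])]
side [array([239., 176.]), array([240., 132.]), array([240., 122.])]
```

View pics/wrist1.png

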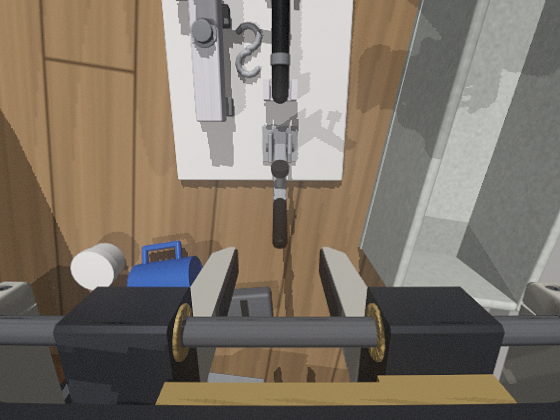

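View pics/side1.png

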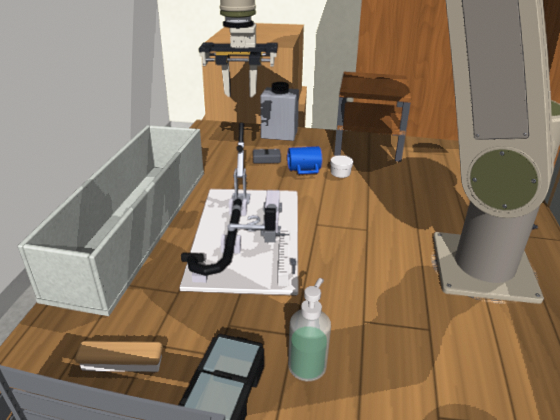

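>>> {"name": "play_rows", "arguments": {
  "increments": [
    [[0, 0.9, 3, 0], [0, 0.9, 6, 0], [0, 0.9, 9, 0], [0, 0.9, 12.2, 0], [0, 0.9, 12.2, 0]]
  ]
}}

```text
t: 2.5
tool_pos: [0.6242, -0.2277, 0.1736]
orientation: [-3.129, -0.231, 0.011]
force: [-1.2, 0.5, -0.4]
opening: 0.0498
```

>>> {"name": "play_rows", "arguments": {
  "increments": [
    [[0, 0, 0, 0], [0, 0, 0, 0], [0, 0, 0, 0], [0, 0, 0, 0], [0, 0, 0, 0]]
  ],
  "jaw": 0,
  "squeeze": 20
}}

```text
t: 3.0
tool_pos: [0.6286, -0.2271, 0.1761]
orientation: [-3.13, -0.233, -0.005]
force: [28.2, 6.1, -5.3]
opening: 0.0151
```

```bash
python3 - <<'E'
from h import *
go((.04,-.150,.192))
for n in ("wrist","side"):
    im,d=read_camera(n); cv2.imwrite(f"pics/{n}2.png",im)
    if n=="side": crop(im,(170,20,350,220),"pics/side2c.png",3)
E
```

```text
t 3.0 TCPjig [  39.1 -212.6  176.1] inc cm [ 0.1  -6.27 -1.57] turn 0.0 F [28.2  6.1 -5.3] open 0.0151
```

View pics/wrist2.png

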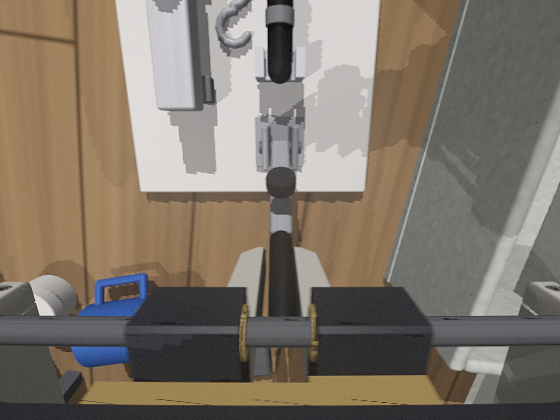

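View pics/side2c.png

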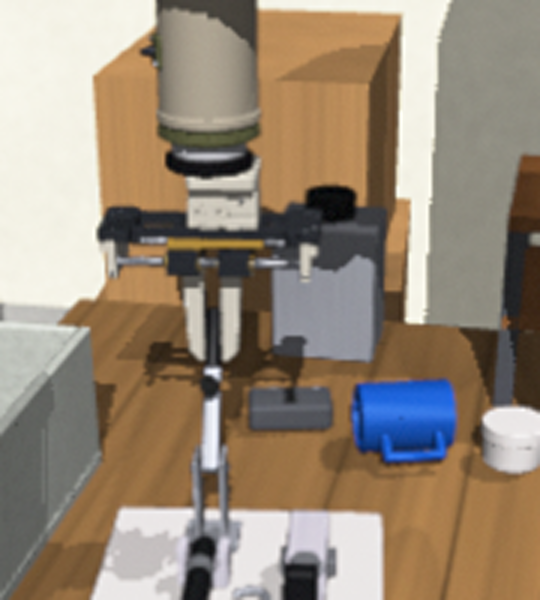

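```bash
cat >> h.py <<'E'
def arc(dq,n=5,x=None):
    s=read_state(); t,r=tool(s); j=toj(t)*1000; y,z=j[1]+150,j[2]+8-85; q=np.arctan2(z,y); rad=np.hypot(y,z)
    print("t",round(s['t'],2),"q",round(q,3),"r",round(rad,1),"x",j[0].round(1),"F",s['force'].round(1),"open",round(s['opening'],4))
    for i in range(1,n+1):
        a=q-dq*i; P=np.array([40 if x is None else x,-150+115.5*np.cos(a),85-8+115.5*np.sin(a)])/1000
        print((r.inv().apply(tow(P)-t)*100).round(2))
E
python3 -c "
from h import *
arc(.1,x=39)"
```

```text
t 3.1 q 2.131 r 117.2 x 39.9 F [20.9  3.  -3.7] open 0.0136
[-0.08 -1.1  -0.42]
[-0.08 -2.16 -0.87]
[-0.08 -3.26 -1.22]
[-0.08 -4.39 -1.46]
[-0.07 -5.54 -1.59]
```

>>> {"name": "play_rows", "arguments": {
  "increments": [
    [[0.1, -1.1, -0.45, 0], [0.15, -2.2, -0.9, 0], [0.15, -3.3, -1.25, 0], [0.15, -4.4, -1.5, 0], [0.15, -5.5, -1.6, 0]]
  ]
}}

```text
t: 3.6
tool_pos: [0.6216, -0.1731, 0.1932]
orientation: [-3.132, -0.233, -0.005]
force: [-5.5, -4.8, 2.0]
opening: 0.0136
```

```bash
python3 -c "
from h import *
arc(.1,x=41)"
```

```text
t 3.6 q 1.64 r 116.5 x 40.1 F [-5.5 -4.8  2. ] open 0.0136
[ 0.09 -1.16  0.08]
[ 0.09 -2.31  0.17]
[ 0.09 -3.45  0.38]
[ 0.09 -4.56  0.7 ]
[ 0.08 -5.63  1.13]
```

>>> {"name": "play_rows", "arguments": {
  "increments": [
    [[0, -1.15, 0.05, 0], [0, -2.3, 0.15, 0], [0, -3.45, 0.4, 0], [0, -4.55, 0.7, 0], [0, -5.6, 1.1, 0]]
  ]
}}

```text
t: 4.1
tool_pos: [0.6134, -0.1163, 0.1819]
orientation: [-3.132, -0.234, -0.005]
force: [-1.1, -0.1, 1.0]
opening: 0.0006
```

```bash
python3 -c "
from h import *
arc(.1,x=40)"
```

```text
t 4.1 q 1.132 r 115.9 x 40.4 F [-1.1 -0.1  1. ] open 0.0006
[-0.04 -1.    0.58]
[-0.04 -1.96  1.22]
[-0.04 -2.85  1.95]
[-0.04 -3.67  2.77]
[-0.04 -4.39  3.67]
```

```bash
python3 - <<'E'
from h import *
for n in ("wrist","side"):
    im,d=read_camera(n); cv2.imwrite(f"pics/{n}3.png",im)
    if n=="side": crop(im,(170,60,350,300),"pics/side3c.png",2.5)
E
```

```text
(no output)
```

View pics/wrist3.png

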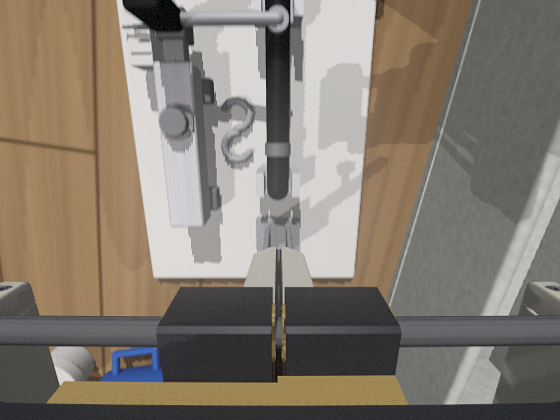

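View pics/side3c.png

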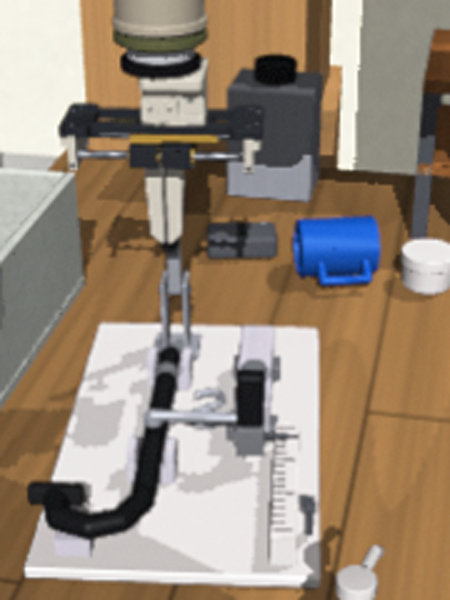

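>>> {"name": "play_rows", "arguments": {
  "increments": [
    [[0, 0, -3, 0.1], [0, 0, -6, 0.24], [0, 1, -8, 0.38], [0, 3, -8, 0.52], [0, 5, -8, 0.66]]
  ],
  "jaw": 5
}}

```text
t: 4.7
tool_pos: [0.621, -0.1659, 0.2624]
orientation: [-3.036, 0.799, -0.005]
force: [-1.0, -0.7, -0.9]
opening: 0.036
```

```bash
python3 -c "
from h import *
go((.04,-.195,.265),YAW-np.pi/2)"
```

```text
t 4.7 TCPjig [  40.6 -151.   262.4] inc cm [ 2.67  3.5  -0.26] turn 0.908 F [-1.  -0.7 -0.9] open 0.036
```

>>> {"name": "play_rows", "arguments": {
  "increments": [
    [[0.6, 0.7, -0.3, 0.14], [1.2, 1.4, -0.3, 0.28], [1.8, 2.1, -0.3, 0.42], [2.2, 2.8, -0.3, 0.56], [2.7, 3.5, -0.3, 0.7]]
  ]
}}

```text
t: 5.2
tool_pos: [0.6272, -0.2103, 0.2651]
orientation: [-2.572, 1.799, -0.003]
force: [-0.1, 1.2, -0.1]
opening: 0.0503
```

>>> {"name": "play_rows", "arguments": {
  "increments": [
    [[0, 0, 0, 0.1], [0, 0, 0, 0.2], [0, 0, 0, 0.21]]
  ]
}}

```text
t: 5.5
tool_pos: [0.6272, -0.2106, 0.2648]
orientation: [-2.367, 2.061, -0.002]
force: [0.3, 0.6, -0.6]
opening: 0.0502
```

```bash
python3 - <<'E'
from h import *
go((.04,-.195,.265),YAW-np.pi/2)
for n in ("wrist","side"):
    im,d=read_camera(n); cv2.imwrite(f"pics/{n}4.png",im)
    if n=="side": crop(im,(170,20,350,260),"pics/side4c.png",2.5)
E
```

```text
t 5.5 TCPjig [  40.1 -196.1  264.8] inc cm [-0.11  0.01 -0.02] turn -0.01 F [ 0.3  0.6 -0.6] open 0.0502
```

View pics/wrist4.png

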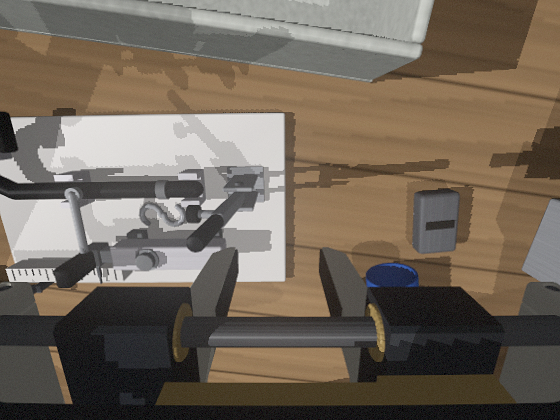

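View pics/side4c.png

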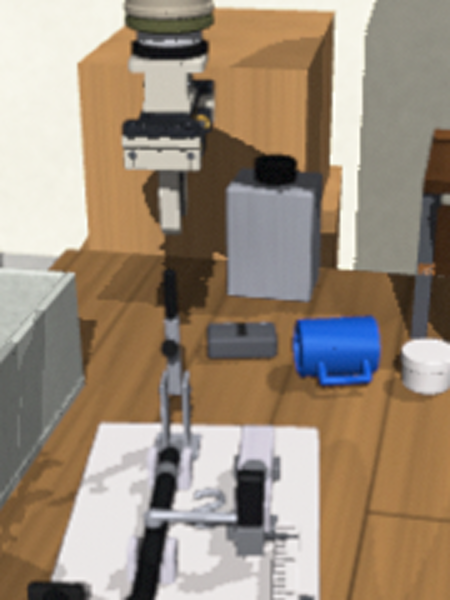

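```bash
python3 - <<'E'
from h import *
p=camera_params("wrist"); print(toj(p["eye"]))
ps=camera_params("side")
for q in (2.15,2.0,1.8,1.6,1.57,1.4,1.2,1.0,.8):
    P=tow(np.array([.04,-.15+.143*np.cos(q),.085+.143*np.sin(q)])); print(q,proj(p,P).round(),proj(ps,P).round(), "crop",((proj(ps,P)-[170,20])*2.5).round())
E
```

```text
[ 0.12229504 -0.19702312  0.42086315]
2.15 [[319. 232.]] [[241. 123.]] crop [[177. 257.]]
2.0 [[296. 237.]] [[240. 122.]] crop [[175. 254.]]
1.8 [[259. 242.]] [[239. 122.]] crop [[172. 255.]]
1.6 [[219. 245.]] [[238. 125.]] crop [[169. 262.]]
1.57 [[212. 245.]] [[237. 126.]] crop [[169. 264.]]
1.4 [[179. 244.]] [[236. 130.]] crop [[166. 275.]]
1.2 [[146. 240.]] [[235. 137.]] crop [[163. 293.]]
1.0 [[120. 234.]] [[234. 147.]] crop [[161. 316.]]
0.8 [[105. 226.]] [[234. 157.]] crop [[159. 343.]]
```

```bash
python3 - <<'E'
from h import *
im,d=read_camera("wrist"); a=cv2.imread("pics/wrist4.png")
cv2.imwrite("pics/wrist5.png",im); print(cv2.absdiff(im,a)[150:260,130:320].mean())
crop(np.hstack([a[150:260,130:320],im[150:260,130:320]]),(0,0,380,110),"pics/cmp5.png",2)
E
```

```text
4.967464114832536
```

View pics/cmp5.png

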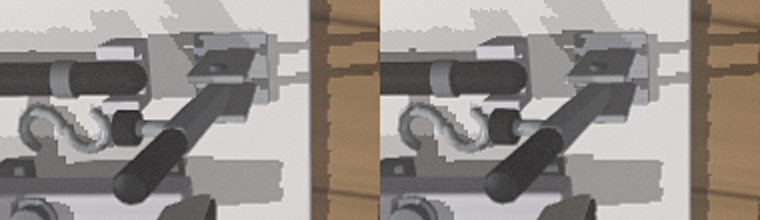

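>>> {"name": "play_rows", "arguments": {
  "increments": [
    [[-2.4, 0, 0, 0], [-4.7, 0, 0, 0], [-4.7, 0, 3, 0], [-4.7, 0, 6, 0], [-4.7, 0, 8, 0]]
  ]
}}

```text
t: 6.15
tool_pos: [0.6201, -0.163, 0.1827]
orientation: [-2.376, 2.052, 0.0]
force: [-0.1, 0.2, -0.0]
opening: 0.0496
```

```bash
python3 - <<'E'
from h import *
go((.04,-.10,.185),YAW-np.pi/2)
im,d=read_camera("wrist"); cv2.imwrite("pics/wrist6.png",im)
E
```

```text
t 6.15 TCPjig [  40.1 -147.9  182.7] inc cm [-4.79  0.02 -0.22] turn -0.002 F [-0.1  0.2 -0. ] open 0.0496
```

View pics/wrist6.png

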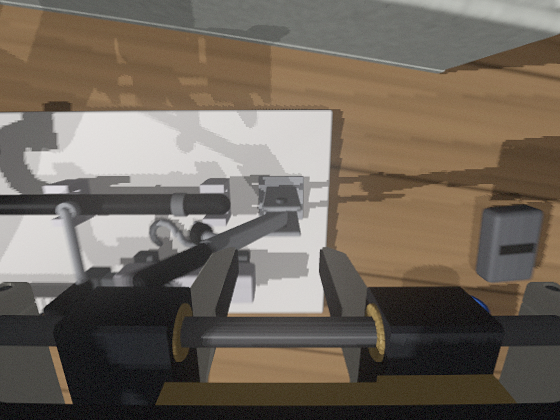

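```bash
python3 - <<'E'
from h import *
p=camera_params("wrist")
for q in (1.5,1.4,1.3,1.2,1.1,1.0,.8,.6,.3,0):
    P=[tow(np.array([.04,-.15+r*np.cos(q),.085+r*np.sin(q)])) for r in (.07,.0875,.143)]; print(q,proj(p,np.array(P)).round().tolist())
im,d=read_camera("side"); crop(im,(170,60,350,280),"pics/side6c.png",2.7)
im,d=read_camera("wrist"); cv2.imwrite("pics/wrist7.png",im)
E
```

```text
1.5 [[274.0, 250.0], [272.0, 262.0], [259.0, 321.0]]
1.4 [[264.0, 249.0], [258.0, 261.0], [227.0, 318.0]]
1.3 [[254.0, 248.0], [244.0, 259.0], [197.0, 313.0]]
1.2 [[244.0, 247.0], [231.0, 257.0], [170.0, 307.0]]
1.1 [[235.0, 245.0], [219.0, 255.0], [147.0, 300.0]]
1.0 [[227.0, 243.0], [209.0, 252.0], [129.0, 292.0]]
0.8 [[214.0, 238.0], [193.0, 245.0], [105.0, 274.0]]
0.6 [[206.0, 233.0], [183.0, 238.0], [95.0, 257.0]]
0.3 [[200.0, 225.0], [178.0, 227.0], [101.0, 235.0]]
0 [[202.0, 217.0], [183.0, 217.0], [121.0, 217.0]]
```

View pics/side6c.png

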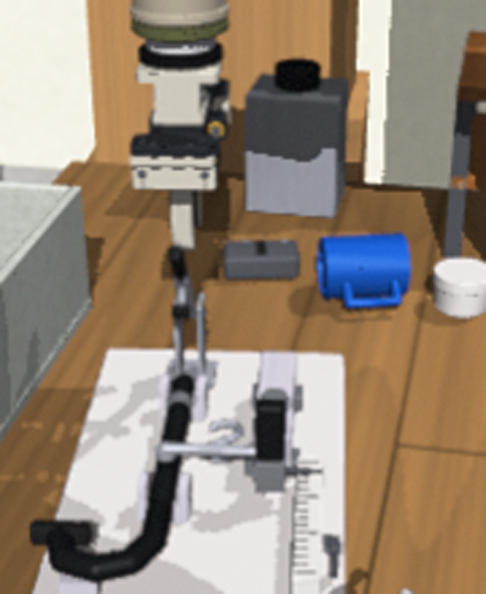

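View pics/wrist7.png

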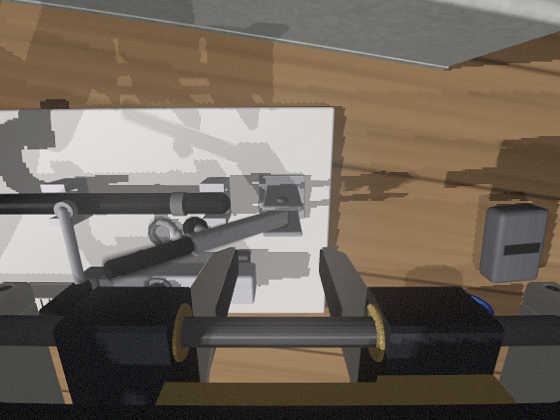

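>>> {"name": "play_rows", "arguments": {
  "increments": [
    [[0, 0, -3, 0], [0, 2.5, -3, 0], [-3, 5, -3, 0], [-6, 7, -3, 0], [-9, 9, -3, 0]]
  ],
  "jaw": 0
}}

```text
t: 6.8
tool_pos: [0.5178, -0.0869, 0.216]
orientation: [-2.374, 2.053, -0.002]
force: [0.3, 0.4, 0.8]
opening: 0.015
```

```bash
python3 - <<'E'
from h import *
go((-.05,-.0246,.12),YAW-np.pi/2)
im,d=read_camera("wrist"); cv2.imwrite("pics/wrist8.png",im)
p=camera_params("wrist")
print("btn pred",proj(p,tow([-.05,-.0246,.074])), "closed end",proj(p,tow([.04,-.007,.085])))
im,d=read_camera("side"); crop(im,(170,60,350,280),"pics/side8c.png",2.7)
E
```

```text
t 6.8 TCPjig [-49.9 -57.6 216. ] inc cm [-3.29  0.06  9.6 ] turn -0.004 F [0.3 0.4 0.8] open 0.015
btn pred [[250.66016307 202.25405516]] closed end [[227.41684536 110.64157152]]
```

View pics/side8c.png

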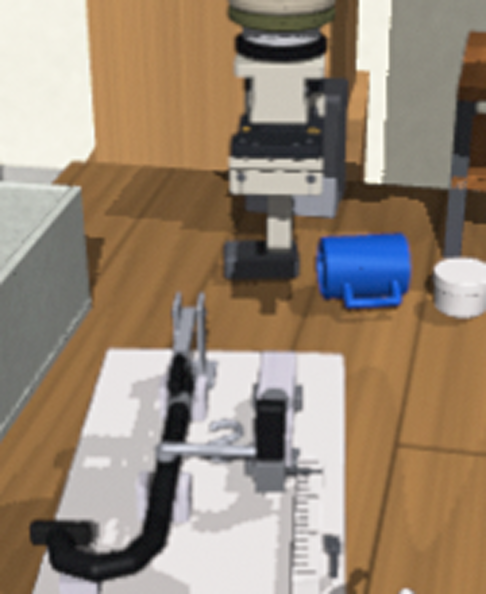

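View pics/wrist8.png

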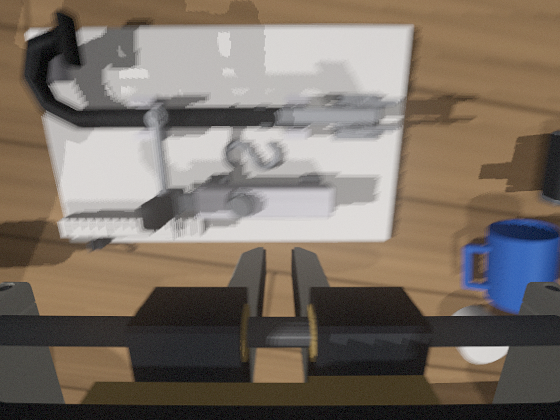

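>>> {"name": "play_rows", "arguments": {
  "increments": [
    [[-1.6, 0, 1, 0], [-3.3, 0, 3, 0], [-3.3, 0, 5, 0], [-3.3, 0, 5, 0], [-3.3, 0, 5, 0]]
  ]
}}

```text
t: 7.4
tool_pos: [0.5125, -0.0525, 0.1672]
orientation: [-2.376, 2.049, -0.001]
force: [-0.5, 0.0, -0.2]
opening: 0.0003
```

```bash
python3 - <<'E'
from h import *
go((-.05,-.0246,.055+.011),YAW-np.pi/2)
im,d=read_camera("wrist"); cv2.imwrite("pics/wrist9.png",im)
p=camera_params("wrist")
print("btn pred",proj(p,tow([-.05,-.0246,.074])), "closed end",proj(p,tow([.04,-.007,.085])), "tip",proj(p,read_state()["tool_pos"]-[0,0,.011]))
np.savez("pics/w9.npz",**p)
im,d=read_camera("top"); crop(im,(180,100,400,250),"pics/top9c.png",3.6)
E
```

```text
t 7.4 TCPjig [-50.  -22.8 167.2] inc cm [ 0.2   0.03 10.12] turn -0.001 F [-0.5  0.  -0.2] open 0.0003
btn pred [[279.68692079 219.44041152]] closed end [[256.63467221 112.34019688]] tip [[277.56750438 260.60433486]]
```

View pics/wrist9.png

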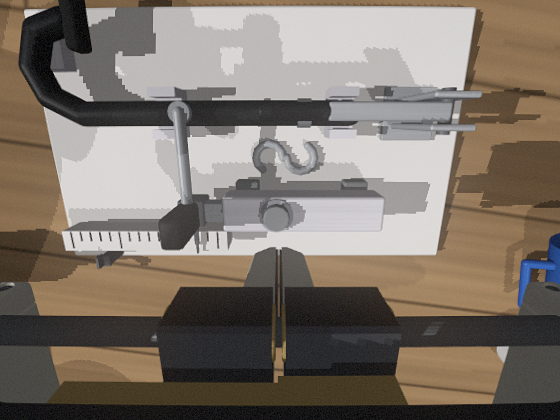

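View pics/top9c.png

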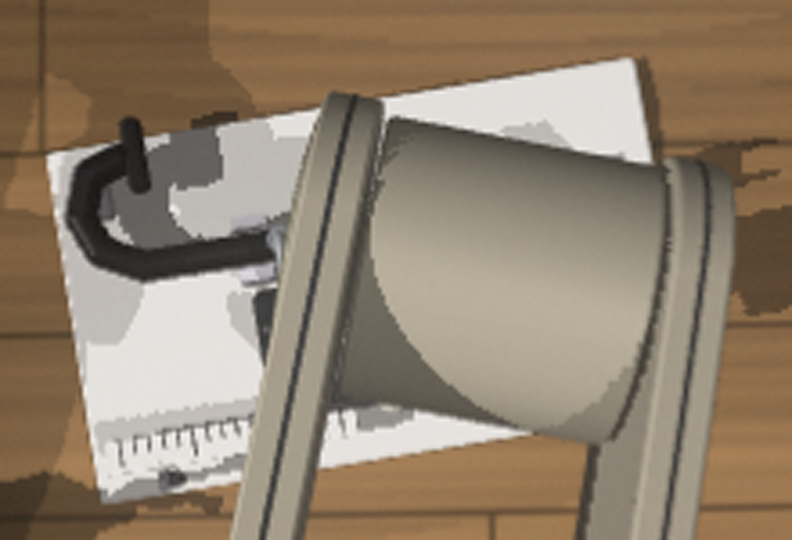

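```bash
python3 - <<'E'
from h import *
p=dict(np.load("pics/w9.npz"))
for n,u,v,z in (("btn",277,213,.074),("sleeve end mid",382,211,.062),("arm-hinge",457,112,.085),("scale end",66,240,.042),("scale mark last?",72,239,.042),("rider",103,258,.053),("jig corner br",437,254,.012),("jig corner tr",479,8,.012),("grip",182,212,.115),("snork tube",250,113,.052)):
    print(n,(toj(onz(p,u,v,z))*1000).round(1))
im=cv2.imread("pics/wrist9.png"); crop(im,(50,190,250,275),"pics/w9c.png",4)
E
```

```text
btn [-44.  -22.2  74. ]
sleeve end mid [ -45.9 -119.2   62. ]
arm-hinge [  40.3 -161.1   85. ]
scale end [-82.6 196.3  42. ]
scale mark last? [-81.5 189.8  42. ]
rider [-97.6 153.9  53. ]
jig corner br [-112.8 -206.4   12. ]
jig corner tr [ 134.3 -208.8   12. ]
grip [-30.6  47.6 115. ]
snork tube [40.5  1.1 52. ]
```

View pics/w9c.png

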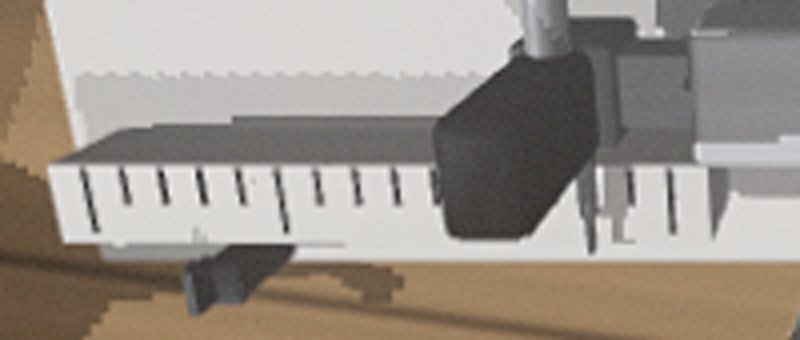

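>>> {"name": "play_rows", "arguments": {
  "increments": [
    [[0, -0.2, 3, 0], [0.1, -0.3, 6, 0], [0.1, -0.3, 7.7, 0], [0.1, -0.3, 8.3, 0], [0.1, -0.3, 8.7, 0]]
  ]
}}

```text
t: 8.0
tool_pos: [0.517, -0.0535, 0.0817]
orientation: [-2.375, 2.05, -0.004]
force: [-2.6, -0.1, 3.4]
opening: 0.0004
```

>>> {"name": "play_rows", "arguments": {
  "increments": [
    [[0, 0, 0.15, 0], [0, 0, 0.25, 0], [0, 0, 0.25, 0]]
  ]
}}

```text
t: 8.3
tool_pos: [0.5181, -0.0538, 0.0805]
orientation: [-2.374, 2.049, -0.008]
force: [-0.6, -0.1, 3.0]
opening: 0.0004
```

>>> {"name": "play_rows", "arguments": {
  "increments": [
    [[0, 0, 0.3, 0], [0, 0, 0.5, 0], [0, 0, 0.6, 0], [0, 0, 0.6, 0]]
  ]
}}

```text
t: 8.7
tool_pos: [0.519, -0.054, 0.077]
orientation: [-2.374, 2.048, -0.01]
force: [-10.1, 1.5, 23.6]
opening: 0.0005
```

>>> {"name": "play_rows", "arguments": {
  "increments": [
    [[0, 0, 0.2, 0], [0, 0, 0.4, 0], [0, 0, 0.4, 0]]
  ]
}}

```text
t: 9.0
tool_pos: [0.5193, -0.054, 0.0769]
orientation: [-2.374, 2.048, -0.01]
force: [-20.0, 2.3, 39.2]
opening: 0.0003
```

>>> {"name": "play_rows", "arguments": {
  "increments": [
    [[0, 0, -3, 0], [0, 0, -7, 0], [-2, 0, -10, 0], [-5, 0, -10, 0], [-7, 0, -10, 0]]
  ],
  "jaw": 5
}}

```text
t: 9.5
tool_pos: [0.5089, 0.0164, 0.1784]
orientation: [-2.372, 2.046, -0.014]
force: [-0.3, -0.2, -0.1]
opening: 0.0357
```

>>> {"name": "play_rows", "arguments": {
  "increments": [
    [[0, 0, 0, 0], [0, 0, 0, 0]]
  ]
}}

```text
t: 9.7
tool_pos: [0.5091, 0.0165, 0.1783]
orientation: [-2.373, 2.045, -0.015]
force: [-0.0, -0.1, 0.1]
opening: 0.0484
```

```bash
python3 - <<'E'
from h import *
go((-.047,.057,.087),YAW-np.pi/2)
im,d=read_camera("wrist"); cv2.imwrite("pics/wrist10.png",im)
p=camera_params("wrist"); np.savez("pics/w10.npz",**p)
print("gripTop pred",proj(p,tow([-.047,.057,.115])),"btn down",proj(p,tow([-.046,-.023,.066])),"up",proj(p,tow([-.046,-.023,.074])))
im,d=read_camera("side"); crop(im,(170,100,350,300),"pics/side10c.png",2.9)
E
```

```text
t 9.7 TCPjig [-43.2  46.  178.3] inc cm [-1.11  0.49  9.13] turn 0.0 F [-0.  -0.1  0.1] open 0.0484
gripTop pred [[263.02874085 236.11392116]] btn down [[349.52210726 216.39230143]] up [[351.52694974 218.94613893]]
```

View pics/wrist10.png

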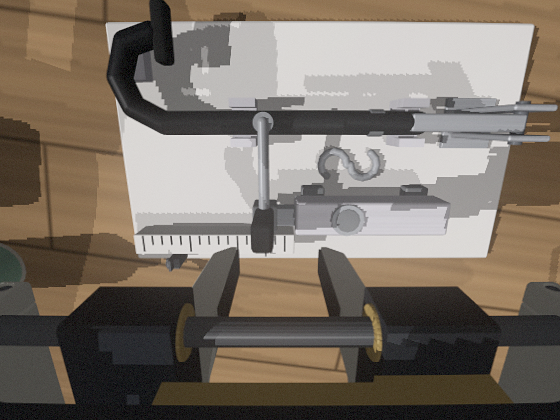

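View pics/side10c.png

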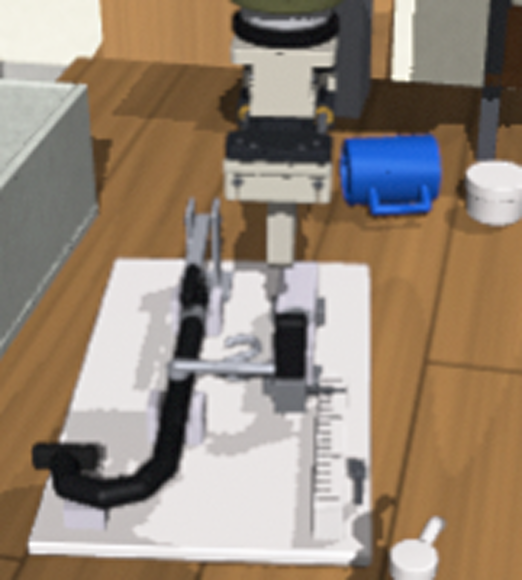

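>>> {"name": "play_rows", "arguments": {
  "increments": [
    [[-1.1, 0.5, 0, 0], [-1.1, 0.5, 3, 0], [-1.1, 0.5, 6, 0], [-1.1, 0.5, 9, 0], [-1.1, 0.5, 9, 0]]
  ]
}}

```text
t: 10.3
tool_pos: [0.4995, 0.026, 0.0833]
orientation: [-2.375, 2.051, -0.003]
force: [0.0, 0.3, -0.6]
opening: 0.0499
```

>>> {"name": "play_rows", "arguments": {
  "increments": [
    [[0, 0, 0, 0], [0, 0, 0, 0], [0, 0, 0, 0], [0, 0, 0, 0], [0, 0, 0, 0]]
  ],
  "jaw": 0,
  "squeeze": 30
}}

```text
t: 10.8
tool_pos: [0.5002, 0.0288, 0.0849]
orientation: [-2.372, 2.048, -0.0]
force: [-3.3, 14.8, 6.4]
opening: 0.0179
```

```bash
python3 - <<'E'
from h import *
go((-.047,.155,.087),YAW-np.pi/2)
im,d=read_camera("wrist"); cv2.imwrite("pics/wrist11.png",im)
p=camera_params("wrist"); np.savez("pics/w11.npz",**p)
crop(im,(60,200,360,320),"pics/w11c.png",2.6)
E
```

```text
t 10.8 TCPjig [-50.2  59.5  84.9] inc cm [-9.56 -0.3  -0.16] turn -0.002 F [-3.3 14.8  6.4] open 0.0179
```

View pics/wrist11.png

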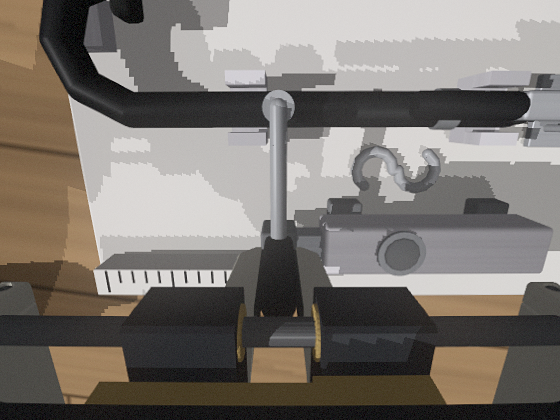

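```bash
python3 - <<'E'
from h import *
p=camera_params("top"); q=camera_params("side")
print(toj(onz(p,110,266,.175)), toj(onz(p,140,258,.09)))
print(toj(onz(q,313,292,.175)), toj(onz(q,308,372,0.0)))
E
```

```text
[-0.13254028  0.39573124  0.175     ] [-0.12967341  0.3608857   0.09      ]
[-0.13391104  0.39556515  0.175     ] [-0.13451767  0.4111954   0.        ]
```

>>> {"name": "play_rows", "arguments": {
  "increments": [
    [[-1, 0, 0, 0], [-2.5, 0, 0, 0], [-4, 0, 0, 0], [-5.5, 0, 0, 0], [-7, 0, 0, 0]]
  ],
  "squeeze": 40
}}

```text
t: 11.35
tool_pos: [0.4898, 0.0975, 0.0849]
orientation: [-2.373, 2.049, -0.003]
force: [4.1, -6.5, -9.1]
opening: 0.0182
```

```bash
python3 - <<'E'
from h import *
go((-.05,.155,.085),YAW-np.pi/2)
E
```

```text
t 11.35 TCPjig [-50.3 129.   84.9] inc cm [-2.6  -0.02 -0.01] turn -0.002 F [ 4.1 -6.5 -9.1] open 0.0182
```

>>> {"name": "play_rows", "arguments": {
  "increments": [
    [[-0.8, 0, 0, 0], [-1.6, 0, 0, 0], [-2.4, 0, 0, 0], [-2.6, 0, 0, 0], [-2.6, 0, 0, 0]]
  ]
}}

```text
t: 11.85
tool_pos: [0.486, 0.123, 0.0849]
orientation: [-2.375, 2.049, -0.005]
force: [3.0, -5.8, -4.7]
opening: 0.0176
```

```bash
python3 - <<'E'
from h import *
go((-.05,.155,.085),YAW-np.pi/2)
for n in ("wrist","side","top"):
    im,d=read_camera(n); cv2.imwrite(f"pics/{n}12.png",im)
    if n=="side": crop(im,(250,210,320,300),"pics/side12c.png",6)
    if n=="top": crop(im,(190,190,300,250),"pics/top12c.png",7)
E
```

```text
t 11.85 TCPjig [-50.3 154.7  84.9] inc cm [-0.03 -0.03 -0.01] turn -0.001 F [ 3.  -5.8 -4.7] open 0.0176
```

View pics/wrist12.png

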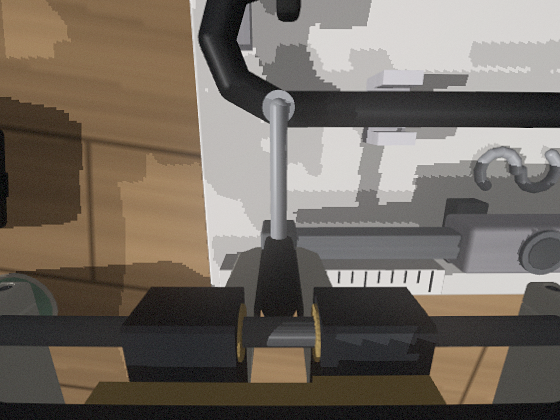

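View pics/side12c.png

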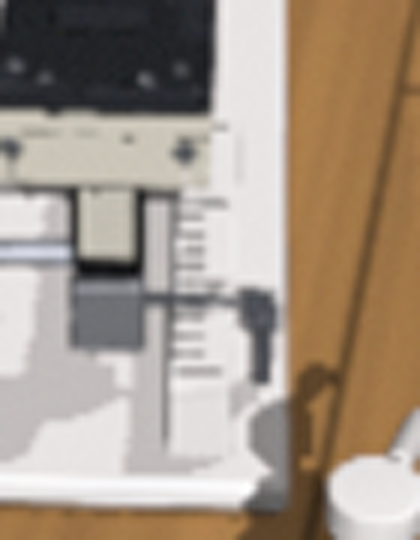

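View pics/top12c.png

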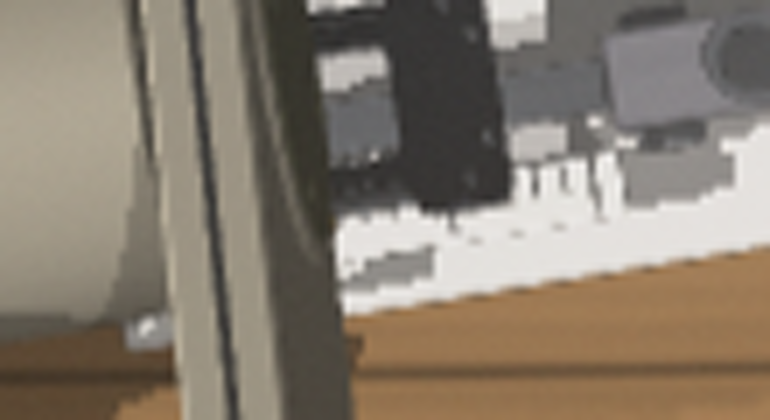

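```bash
python3 - <<'E'
from h import *
a=cv2.imread("pics/wrist9.png"); b=cv2.imread("pics/wrist10.png"); c=cv2.imread("pics/side12.png"); d=cv2.imread("pics/top0.png")
k=cv2.INTER_NEAREST
def z(im,u,v,w=32,h=24): return cv2.resize(im[v-h//2:v+h//2,u-w//2:u+w//2],(400,300),interpolation=k)
cv2.imwrite("pics/rid.png",np.vstack([np.hstack([z(a,108,257),z(b,174,262)]),np.hstack([z(c,290,262),z(d,229,232)])]))
p9=dict(np.load("pics/w9.npz")); p10=dict(np.load("pics/w10.npz")); ps=camera_params("side"); pt=camera_params("top")
for y in (150,155,160):
  for zz in (42,55):
    P=tow(np.array([-103,y,zz])/1000); print(y,zz,[proj(p,P).round(1)[0].tolist() for p in (p9,p10,ps,pt)])
P=tow(np.array([-95,155,46])/1000); print("ptr",[proj(p,P).round(1)[0].tolist() for p in (p9,p10,ps,pt)])
E
```

```text
150 42 [[113.5, 258.1], [181.4, 260.4], [291.8, 260.3], [230.3, 231.3]]
150 55 [[106.6, 263.7], [177.6, 265.9], [291.9, 255.6], [229.6, 231.5]]
155 42 [[108.8, 258.1], [176.9, 260.4], [291.8, 261.8], [228.2, 231.6]]
155 55 [[101.7, 263.7], [172.8, 265.9], [291.9, 257.0], [227.5, 231.8]]
160 42 [[104.1, 258.1], [172.3, 260.4], [291.7, 263.2], [226.2, 232.0]]
160 55 [[96.9, 263.7], [168.0, 265.9], [291.9, 258.4], [225.5, 232.2]]
ptr [[105.3, 252.7], [174.9, 255.2], [288.1, 260.2], [227.5, 228.4]]
```

View pics/rid.png

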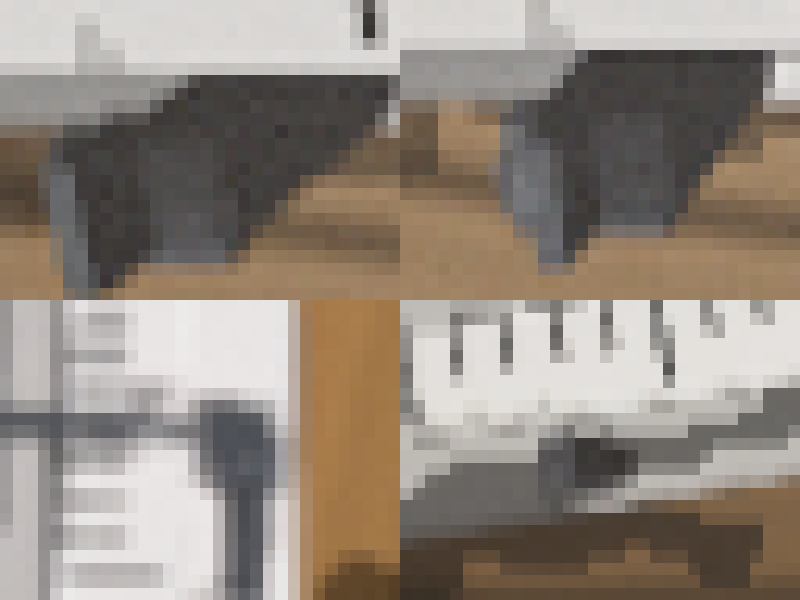

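>>> {"name": "play_rows", "arguments": {
  "increments": [
    [[-0.2, 0, 0, 0], [-0.4, 0, 0, 0], [-0.5, 0, 0, 0], [-0.5, 0, 0, 0]]
  ]
}}

```text
t: 12.4
tool_pos: [0.4855, 0.1271, 0.0849]
orientation: [-2.374, 2.051, -0.007]
force: [1.7, -4.4, -4.8]
opening: 0.0178
```

```bash
python3 - <<'E'
from h import *
go((-.05,.1597,.085),YAW-np.pi/2)
for n in ("wrist","side"):
    im,d=read_camera(n); cv2.imwrite(f"pics/{n}13.png",im)
    if n=="side": cv2.imwrite("pics/side13z.png",cv2.resize(im[245:285,265:310],None,fx=12.5,fy=12.5,interpolation=cv2.INTER_NEAREST)); crop(im,(160,110,350,300),"pics/side13c.png",3)
ps=camera_params("side")
for y in (157,160,163): print(proj(ps,tow(np.array([[-90,y,46],[-103,y,55]])/1000)).round(1).tolist())
E
```

```text
t 12.4 TCPjig [-50.2 158.9  84.9] inc cm [-0.08 -0.02 -0.01] turn -0.002 F [ 1.7 -4.4 -4.8] open 0.0178
[[285.7, 260.7], [291.9, 257.6]]
[[285.7, 261.6], [291.9, 258.4]]
[[285.7, 262.5], [291.9, 259.3]]
```

View pics/side13z.png

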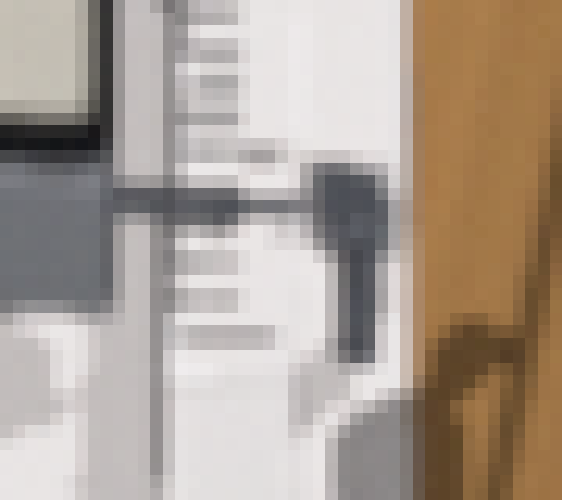

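View pics/side13c.png

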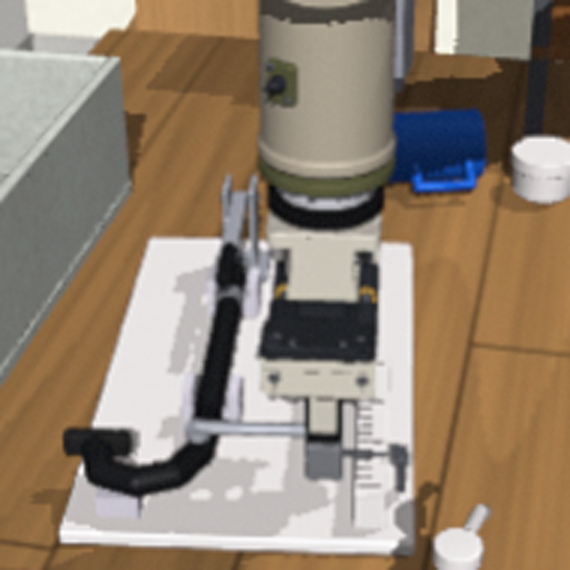

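>>> {"name": "play_rows", "arguments": {
  "increments": [
    [[0, 0, 0, 0], [0, 0, 0, 0], [0, 0, 0, 0]]
  ]
}}

```text
t: 12.8
tool_pos: [0.4855, 0.1266, 0.0849]
orientation: [-2.374, 2.051, -0.008]
force: [2.6, -6.4, -4.5]
opening: 0.0175
```

```bash
python3 - <<'E'
from h import *
go((-.05,.1597,.085),YAW-np.pi/2); print(np.abs(read_state()["dq"]).max())
im,d=read_camera("wrist"); cv2.imwrite("pics/wrist14.png",im)
ps=camera_params("side"); p9=dict(np.load("pics/w9.npz")); p10=dict(np.load("pics/w10.npz"))
for q in (0,.1,.2,.35):
    P=np.array([tow([.04,-.15+r*np.cos(q),.085+r*np.sin(q)]) for r in (.0875,.143)]); print(q,[proj(p,P).round(1).tolist() for p in (p9,p10,ps)])
im=cv2.imread("pics/wrist10.png"); crop(im,(300,90,550,150),"pics/w10arm.png",3.2)
im=cv2.imread("pics/side13.png"); crop(im,(200,140,290,260),"pics/s13arm.png",5)
E
```

```text
t 12.8 TCPjig [-50.2 158.3  84.9] inc cm [-0.14 -0.02 -0.01] turn -0.002 F [ 2.6 -6.4 -4.5] open 0.0175
0.0013855618310548389
0 [[[329.1, 112.2], [256.6, 112.3]], [[410.3, 122.0], [342.1, 121.9]], [[235.7, 192.2], [233.2, 203.7]]]
0.1 [[[331.6, 111.8], [256.2, 111.7]], [[415.6, 121.8], [347.0, 121.7]], [[235.5, 189.0], [233.0, 198.5]]]
0.2 [[[335.5, 111.4], [257.9, 110.9]], [[422.5, 121.7], [354.3, 121.4]], [[235.5, 185.8], [232.8, 192.9]]]
0.35 [[[344.3, 110.7], [265.1, 109.6]], [[435.6, 121.6], [371.1, 121.1]], [[235.4, 180.6], [232.8, 184.1]]]
```

View pics/w10arm.png

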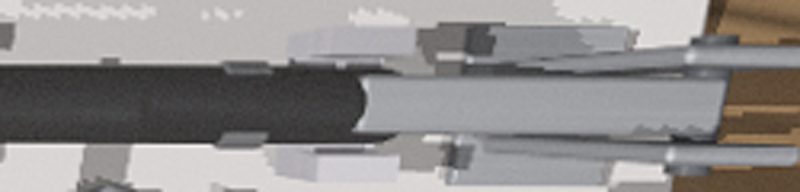

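View pics/s13arm.png

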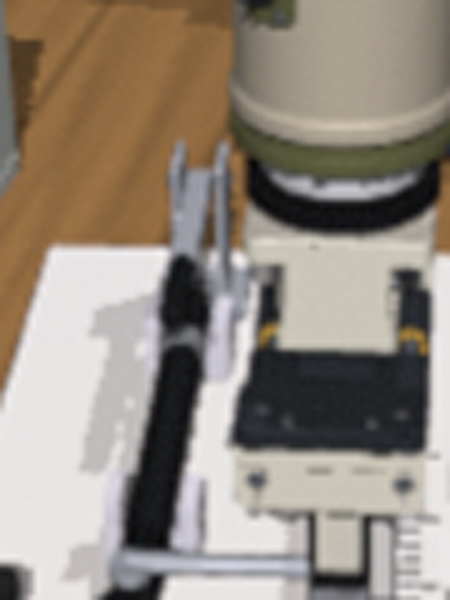

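>>> {"name": "play_rows", "arguments": {
  "increments": [
    [[-0.08, 0, 0, 0], [-0.15, 0, 0, 0], [-0.15, 0, 0, 0], [-0.15, 0, 0, 0], [-0.15, 0, 0, 0]]
  ]
}}

```text
t: 13.35
tool_pos: [0.4854, 0.1276, 0.0848]
orientation: [-2.374, 2.052, -0.009]
force: [2.1, -5.7, -4.9]
opening: 0.018
```

```bash
python3 - <<'E'
from h import *
go((-.05,.1597,.085),YAW-np.pi/2); print(np.abs(read_state()["dq"]).max())
im,d=read_camera("side"); cv2.imwrite("pics/side15z.png",cv2.resize(im[245:285,265:310],None,fx=12.5,fy=12.5,interpolation=cv2.INTER_NEAREST))
go((-.05,.1597,.085),YAW-np.pi/2)
print(close_job())
E
```

```text
t 13.35 TCPjig [-50.2 159.4  84.8] inc cm [-0.03 -0.02 -0.02] turn -0.003 F [ 2.1 -5.7 -4.9] open 0.018
0.001745100987266241
t 13.4 TCPjig [-50.2 159.4  84.8] inc cm [-0.03 -0.02 -0.02] turn -0.003 F [ 2.7 -5.2 -4.5] open 0.0178
the job is handed in; nothing more can be done
None
```

View pics/side15z.png

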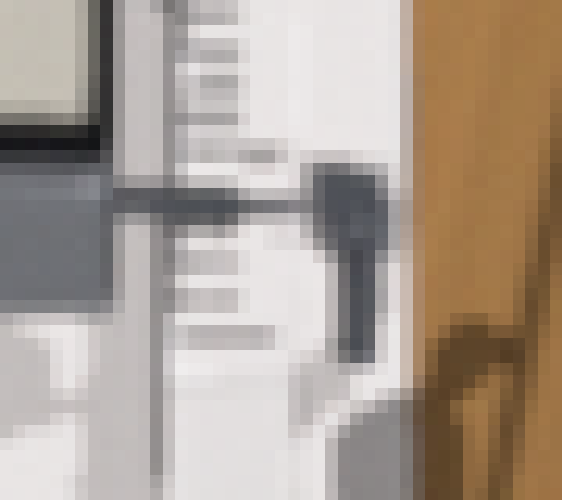

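The job is handed in at about 13.4 s, with the clamp closed, the lock button down, and the spray arm held with its pointer at the rider's fin. No verdict was reported.

- **Clamp:** My first grip on the clamp handle slipped just past upright. The arm then fell slowly over centre by itself. The last pictures put it at about 0 to 0.05 rad, resting on the snorkel. I did not measure the pad force directly.
- **Lock button:** The fingertips reached 66 mm above the bench, which is the fully pressed height. The tool read about 39 N against the stop, just under the 40 N limit for the arm or gripper body pressing on something; the press was with the fingertips.
- **Spray arm:** The grip is held with a 40 N squeeze, at 17.8 mm opening. The arm was at rest, with the spring pulling on the tool at about 5 N.
- **Pointer position:** My first estimate of the fin (jig y about 154–156 mm) was wrong because I had picked the rider's body. Finding the fin's top edge in four views moved it to about 159–160 mm. The pointer is now at about 159.4 mm, and the side view shows the two level within roughly 1.5 mm.
- **Disagreement:** Features on the jig and the plate's outline differ by about 10 mm along jig x. I used the features, and this does not affect the reading along the scale.
- **Bystanders:** I saw no sign of the bystanders or the snorkel being moved, but I did not measure them again at the end.

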